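# Move a punch set to the other rack in reverse order

### The job

A left-handed smith takes over the bench: move the four forging punches from the wooden rack with the painted pots into the plain grey rack, one in each pot, in the reverse left-to-right order: the leftmost punch goes into the rightmost pot, the next into the second from the right, and so on. Set each one down upright on the floor of its pot before letting go, and do not knock any over.

Things in the scene. Friction and masses are not known exactly. Their poses are not given: they have to be found in the camera images.
- punch_red: Steel forging punch, 0.3 to 0.5 kg, 105 mm tall, upright in the red pot at the start. Round shank 26 mm in diameter, foot flange 30 mm in diameter, 8 mm high; red band from 55 to 85 mm above the foot (grip here, from any side); above it, a short round cone narrowing from 20 to 9 mm. Origin: centre of the foot's underside; z up along the punch; any yaw.
- punch_yellow: Steel forging punch, 0.3 to 0.5 kg, 105 mm tall, upright in the yellow pot at the start. Round shank 26 mm in diameter, foot flange 30 mm in diameter, 8 mm high; yellow band from 55 to 85 mm above the foot (grip here, from any side); above it, a 14 mm square drift. Origin: centre of the foot's underside; z up along the punch; any yaw.
- punch_blue: Steel forging punch, 0.3 to 0.5 kg, 105 mm tall, upright in the blue pot at the start. Round shank 26 mm in diameter, foot flange 30 mm in diameter, 8 mm high; blue band from 55 to 85 mm above the foot (grip here, from any side); above it, a chisel edge, 22 x 6 mm. Origin: centre of the foot's underside; z up along the punch; any yaw.
- punch_green: Steel forging punch, 0.3 to 0.5 kg, 105 mm tall, upright in the green pot at the start. Round shank 26 mm in diameter, foot flange 30 mm in diameter, 8 mm high; green band from 55 to 85 mm above the foot (grip here, from any side); above it, a plain round 16 mm punch. Origin: centre of the foot's underside; z up along the punch; any yaw.
- pot_red: Fixed square open-topped pot painted red in the wooden rack; the red punch stands in it at the start, so it shows where that punch came from. 58 x 58 mm outside, 48 x 48 mm inside, 30 mm high, walls and floor 5 mm. Origin: centre of its underside, 8 mm above the table.
- pot_yellow: Fixed square open-topped pot painted yellow in the wooden rack; the yellow punch stands in it at the start, so it shows where that punch came from. 58 x 58 mm outside, 48 x 48 mm inside, 30 mm high, walls and floor 5 mm. Origin: centre of its underside, 8 mm above the table.
- pot_blue: Fixed square open-topped pot painted blue in the wooden rack; the blue punch stands in it at the start, so it shows where that punch came from. 58 x 58 mm outside, 48 x 48 mm inside, 30 mm high, walls and floor 5 mm. Origin: centre of its underside, 8 mm above the table.
- pot_green: Fixed square open-topped pot painted green in the wooden rack; the green punch stands in it at the start, so it shows where that punch came from. 58 x 58 mm outside, 48 x 48 mm inside, 30 mm high, walls and floor 5 mm. Origin: centre of its underside, 8 mm above the table.
- home_rack: Fixed wooden base plate, 70 x 290 x 8 mm, carrying the four painted pots in any order, centres at y = +97.5, +32.5, -32.5, -97.5 mm, x = 0. Origin: centre of its underside, on the table; x away from the robot, y along the row to the robot's left (yaw within 0.2 rad). Either rack may be the nearer one.
- grey_rack: Fixed plain grey rack, empty at the start: plate 70 x 290 x 8 mm with four pots, centres at y = +97.5, +32.5, -32.5, -97.5 mm, x = 0. Origin: centre of its underside, on the table; x away from the robot, y along the row to the robot's left (yaw within 0.2 rad). Pots 58 mm square outside, 48 inside, 5 mm walls; pot floors 13 mm and rims 38 mm above the table.

How it is judged:
At the end, for the whole second after the job is handed in: Each punch stands in the grey rack's pot that mirrors its starting place (the place of the pot of its own colour, left and right swapped): foot within 12 mm of the pot's centre along and across the rack, within 6 mm of the pot floor's height, leaning less than 0.1 rad, at rest and released (((y of pot_red in the frame of home_rack between 0.0775 and 0.1175 m and y of punch_red in the frame of grey_rack between -0.1095 and -0.0855 m) or (y of pot_red in the frame of home_rack between 0.0125 and 0.0525 m and y of punch_red in the frame of grey_rack between -0.0445 and -0.0205 m) or (y of pot_red in the frame of home_rack between -0.0525 and -0.0125 m and y of punch_red in the frame of grey_rack between 0.0205 and 0.0445 m) or (y of pot_red in the frame of home_rack between -0.1175 and -0.0775 m and y of punch_red in the frame of grey_rack between 0.0855 and 0.1095 m)) and x of punch_red in the frame of grey_rack between -0.012 and 0.012 m and z of punch_red in the frame of grey_rack between 0.007 and 0.019 m and angle between each of punch_red, punch_yellow, punch_blue, punch_green's own z axis and vertical below 0.1 rad and linear speed of each of punch_red, punch_yellow, punch_blue, punch_green below 0.02 m/s and angular speed of each of punch_red, punch_yellow, punch_blue, punch_green below 0.2 rad/s and ((y of pot_yellow in the frame of home_rack between 0.0775 and 0.1175 m and y of punch_yellow in the frame of grey_rack between -0.1095 and -0.0855 m) or (y of pot_yellow in the frame of home_rack between 0.0125 and 0.0525 m and y of punch_yellow in the frame of grey_rack between -0.0445 and -0.0205 m) or (y of pot_yellow in the frame of home_rack between -0.0525 and -0.0125 m and y of punch_yellow in the frame of grey_rack between 0.0205 and 0.0445 m) or (y of pot_yellow in the frame of home_rack between -0.1175 and -0.0775 m and y of punch_yellow in the frame of grey_rack between 0.0855 and 0.1095 m)) and x of punch_yellow in the frame of grey_rack between -0.012 and 0.012 m and z of punch_yellow in the frame of grey_rack between 0.007 and 0.019 m and ((y of pot_blue in the frame of home_rack between 0.0775 and 0.1175 m and y of punch_blue in the frame of grey_rack between -0.1095 and -0.0855 m) or (y of pot_blue in the frame of home_rack between 0.0125 and 0.0525 m and y of punch_blue in the frame of grey_rack between -0.0445 and -0.0205 m) or (y of pot_blue in the frame of home_rack between -0.0525 and -0.0125 m and y of punch_blue in the frame of grey_rack between 0.0205 and 0.0445 m) or (y of pot_blue in the frame of home_rack between -0.1175 and -0.0775 m and y of punch_blue in the frame of grey_rack between 0.0855 and 0.1095 m)) and x of punch_blue in the frame of grey_rack between -0.012 and 0.012 m and z of punch_blue in the frame of grey_rack between 0.007 and 0.019 m and ((y of pot_green in the frame of home_rack between 0.0775 and 0.1175 m and y of punch_green in the frame of grey_rack between -0.1095 and -0.0855 m) or (y of pot_green in the frame of home_rack between 0.0125 and 0.0525 m and y of punch_green in the frame of grey_rack between -0.0445 and -0.0205 m) or (y of pot_green in the frame of home_rack between -0.0525 and -0.0125 m and y of punch_green in the frame of grey_rack between 0.0205 and 0.0445 m) or (y of pot_green in the frame of home_rack between -0.1175 and -0.0775 m and y of punch_green in the frame of grey_rack between 0.0855 and 0.1095 m)) and x of punch_green in the frame of grey_rack between -0.012 and 0.012 m and z of punch_green in the frame of grey_rack between 0.007 and 0.019 m); the robot touches nothing.
It fails at once if a punch is knocked over (leans more than 45 degrees) (angle between any of punch_red, punch_yellow, punch_blue, punch_green's own z axis and vertical above 0.785 rad).
It fails at once if a punch is let go over the plain grey rack with its foot more than 15 mm above the pot floor ((contact force between punch_red and the fingers below 0.1 N and z of punch_red in the frame of grey_rack above 0.028 m and x of punch_red in the frame of grey_rack between -0.04 and 0.04 m and y of punch_red in the frame of grey_rack between -0.14 and 0.14 m) or (contact force between punch_yellow and the fingers below 0.1 N and z of punch_yellow in the frame of grey_rack above 0.028 m and x of punch_yellow in the frame of grey_rack between -0.04 and 0.04 m and y of punch_yellow in the frame of grey_rack between -0.14 and 0.14 m) or (contact force between punch_blue and the fingers below 0.1 N and z of punch_blue in the frame of grey_rack above 0.028 m and x of punch_blue in the frame of grey_rack between -0.04 and 0.04 m and y of punch_blue in the frame of grey_rack between -0.14 and 0.14 m) or (contact force between punch_green and the fingers below 0.1 N and z of punch_green in the frame of grey_rack above 0.028 m and x of punch_green in the frame of grey_rack between -0.04 and 0.04 m and y of punch_green in the frame of grey_rack between -0.14 and 0.14 m)).
It also fails if it takes over 109 s, if anything falls off the work surface, if the arm or the gripper's body presses on something with over 40 N, if the wrist force passes 120 N, or if a joint passes its speed limit or range.

### The arm

A 7-joint arm with a two-finger parallel gripper is mounted at the origin on the work surface. World frame = base frame: x ahead of the robot, y to its left, z up, the work surface at z = 0. Lengths are in m, angles in rad, forces in N, time in s.
With the tool pointing down it reaches from about 0.425 to 0.925 m from the base axis. Payload 6.8 kg.
Tool frame: the origin (TCP) lies at the very end of the fingers, on their centre line; the grasp point (between the pads) lies env.grip_depth behind it (env.grip_depth is the distance from the TCP to the grasp point, in m); z points along the fingers, y is the line along which they close (so a half turn about z gives the same grasp; the last joint's range is limited). The gripper opens to 88 mm and grips with 3 to 60 N. Pads are 20 mm wide; open, the fingers measure 115 mm over their backs; the gripper's body (75 mm by 178 mm) begins 61 mm behind the grasp point.
Start: joints at [1.18, 0.477, 0.022, 1.555, -0.011, 1.109, -0.083], TCP at [0.188, -0.648, 0.223] pointing down, gripper open.
Joint ranges: [-2.96, 2.96], [-0.34, 2.1], [-1.41, 1.46], [0.24, 2.44], [-1.37, 4.51], [0.17, 1.92], [-2.96, 2.96]. Speed limits (rad/s): [2.39, 2.39, 3.14, 3.14, 3.14, 3.14, 3.14].

### API

Orientations are given as a 3x3 rotation matrix whose columns are the frame's x, y, z axes.
In Python, from bench import env gives the robot as it stands. Calls block until the motion is done:
- env.move_pose(position, orientation): joint-space move of the TCP to a pose.
- env.move_straight(position, orientation=None, speed=0.15, guard=None): straight line of the TCP; orientation=None keeps the orientation; speed is the mean speed in m/s. With guard (N) it stops when the force on the tool has changed by that much, and returns True; else False.
- env.move_joints(angles): joint-space move.
- env.gripper_to(opening, force=None): opening from 0.0 (shut) to 1.0 (fully open); force is the grip in N (None keeps the last); returns when the fingers have stopped.
- env.hold(seconds).
- env.solve_ik(position, orientation): joint angles nearest the present ones, or None.
- env.sense(): the state.
- env.get_image(name): name is "scene" or "top" or "wrist"; returns a dict with "frame" (420x560x3 uint8, red, green, blue), "range_z" (420x560 float32, m along the optical axis (not along the pixel's ray), 0 where there is no reading), "fx", "fy", "cx", "cy" (pixels), "extrinsics" (4x4, takes a point from world to camera coordinates); the wrist camera has in their place "T_tool_cam" (4x4, takes a point from camera to tool coordinates, whose origin is the TCP and whose axes are the flange's). Camera axes: x right, y down, z forward; pixel columns grow to the right and rows downward; lengths in m; the calibration is good to about 2 mm. The wrist camera is an equidistant fisheye: a pixel r from the principal point sees the ray r / f radians off the axis. A picture is of the moment at which its call begins: read the wrist's pose just before it.
A pose or a line that the arm cannot do raises env.Unreachable and nothing moves.
- env.hand_in(): hands the job in; it is judged then, once.
The state is a dict: "clock": time; "qpos": joint angles; "qvel": joint speeds; "joint_efforts": joint torques, N m; "position": TCP position; "eef_rot": TCP orientation; "contact_force": force on the tool from outside, world axes, zero at the start; "torque": the same for the moment, N m; "grip_width": opening from 0.0 (shut) to 1.0 (fully open); "gripper_force": force on a finger pad.
Only numpy, scipy, OpenCV 4.12 (cv2) and the standard library are available. Lean on these libraries where they do the work, as an engineer would, in place of code of your own. Each camera call takes 0.05 s, during which the arm holds its last target. There are 200 camera calls.

## Working session

There is one attempt and no reset: what is moved stays moved. The work goes in short steps, each a Python script; the robot and the scene stay as the last script left them, time stands still between calls to the robot, and variables do not carry over. Pictures are saved under pics/ and viewed, at most 14 in all, crops included, and the job is handed in when it is done.

```bash
mkdir -p pics; ls; python3 - <<'E'
from bench import env
import cv2,numpy as np
for n in("scene","top"):
    d=env.get_image(n); cv2.imwrite(f"pics/{n}0.png",d["frame"][:,:,::-1]); np.savez(f"{n}0.npz",**d)
    print(n,d["fx"],d["fy"],d["cx"],d["cy"],np.round(d["extrinsics"],4).tolist())
s=env.sense();print(env.grip_depth,s["clock"],s["position"],s["eef_rot"],s["contact_force"])
E
```

```text
pics
scene 545.8676577323756 545.8676577323756 285.65721590622394 214.46079908250667 [[0.6008, 0.7992, -0.0152, -0.3188], [0.5789, -0.4482, -0.6812, -0.3059], [-0.5512, 0.4004, -0.732, 1.2565], [0.0, 0.0, 0.0, 1.0]]
top 484.17608571101283 484.17608571101283 286.0090619329295 215.70608484045283 [[0.0001, -0.9999, 0.0112, -0.035], [-0.9803, -0.0023, -0.1976, 0.5632], [0.1976, -0.011, -0.9802, 0.649], [0.0, 0.0, 0.0, 1.0]]
0.0187 0.1 [ 0.18820343 -0.6476942   0.22181174] [[ 9.60279917e-01  2.79037976e-01 -5.37751964e-04]
 [ 2.79038475e-01 -9.60278778e-01  1.48243104e-03]
 [-1.02737244e-04 -1.57360224e-03 -9.99998757e-01]] [ 0.17957547 -0.21866255 -1.4783715 ]
```

View pics/scene0.png

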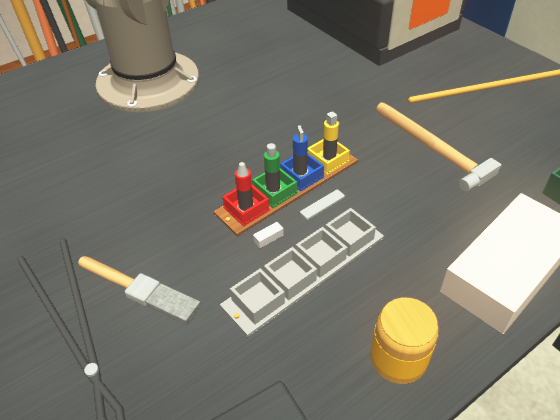

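View pics/top0.png

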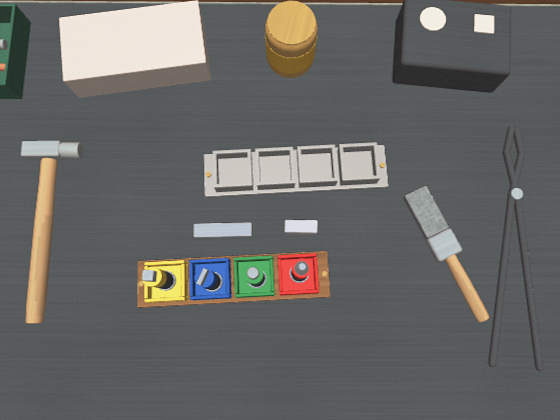

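Scene: the wooden rack is nearer the robot (painted pots at about (245,200) to (328,155)), the grey rack is beyond it, and all four punches are upright. Top: left to right the order is yellow (165,280), blue, green, red (300,272); the grey pots run from (235,170) to (358,162). Next I'll enlarge both views to measure.

```bash
cat > crop.py <<'E'
import cv2,numpy as np
def crop(img,u0,v0,u1,v1,k,out,step=10):
    c=cv2.resize(img[v0:v1,u0:u1],None,fx=k,fy=k,interpolation=cv2.INTER_CUBIC)
    for u in range(-(-u0//step)*step,u1,step):
        cv2.line(c,(int((u+.5-u0)*k),0),(int((u+.5-u0)*k),8 if u%50 else 16),(255,0,255),1)
        if u%20==0: cv2.putText(c,str(u),(int((u+.5-u0)*k)-10,26),0,.35,(255,0,255),1)
    for v in range(-(-v0//step)*step,v1,step):
        cv2.line(c,(0,int((v+.5-v0)*k)),(8,int((v+.5-v0)*k)),(255,0,255),1)
        cv2.putText(c,str(v),(10,int((v+.5-v0)*k)+4),0,.35,(255,0,255),1)
    cv2.imwrite(out,c)
E
python3 - <<'E'
import cv2
from crop import crop
t=cv2.imread("pics/top0.png");s=cv2.imread("pics/scene0.png")
crop(t,130,135,396,315,3,"pics/t_crop.png")
crop(s,200,100,400,340,2.5,"pics/s_crop.png")
E
```

```text
(no output)
```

View pics/t_crop.png

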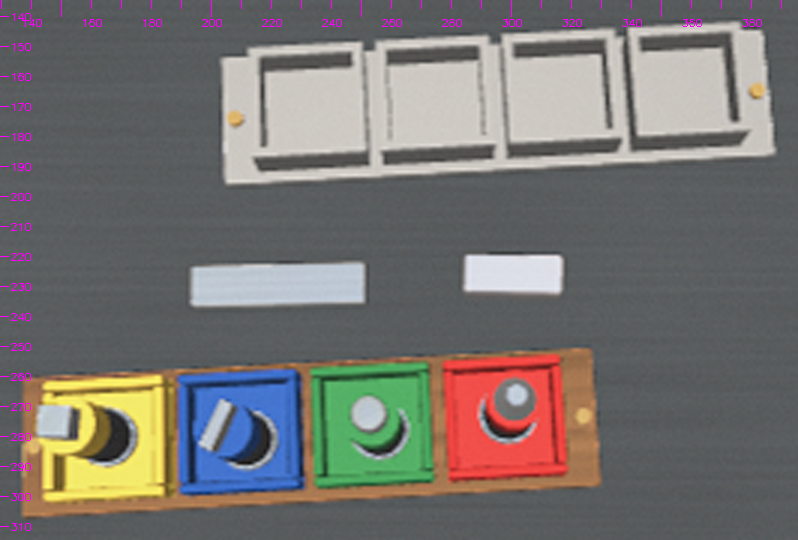

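View pics/s_crop.png

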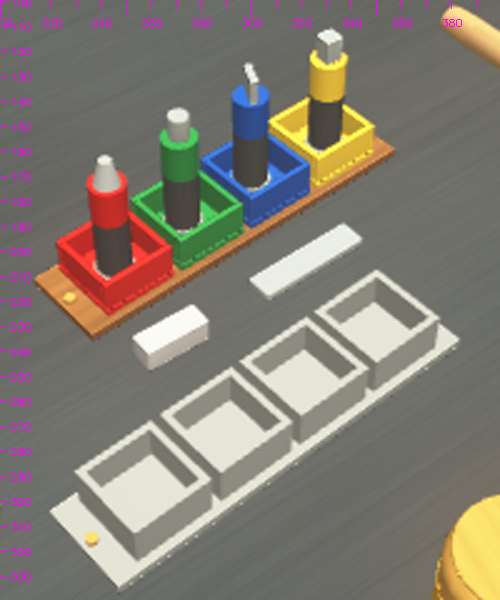

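Top crop: yellow, blue, green and red tips are at crop (57,421), (218,424), (368,413), (515,393), and the plate and rim corners are sharp. The scene crop shows the same tips at (329,37), (250,70), (177,114), (105,159). I'll triangulate the tips and fit both racks with their heights left free.

```bash
cat > fit.py <<'E'
import numpy as np
from scipy.optimize import least_squares
C={n:dict(np.load(n+"0.npz")) for n in("top","scene")}
def proj(n,P):
    c=C[n];p=np.atleast_2d(P)@c["extrinsics"][:3,:3].T+c["extrinsics"][:3,3]
    return np.c_[c["fx"]*p[:,0]/p[:,2]+c["cx"],c["fy"]*p[:,1]/p[:,2]+c["cy"]]
T=lambda a:np.array(a,float)/3+[129.7,134.7]
S=lambda a:np.array(a,float)/2.5+[199.7,99.7]
a,b,r,q=.035,.145,.029,.1265
# (x,y,kind): kind 0 plate top, 1 rim
grey=dict(top=([(a,b,0),(-a,b,0),(-a,-b,0),(a,-b,0),(r,q,1),(-r,q,1),(r,-q,1),(-r,-q,1)],
 T([(222,57),(226,184),(775,154),(763,31),(249,47),(253,157),(738,23),(749,130)])),
 scene=([(-a,-b,0),(a,-b,0),(a,b,0),(-r,-q,1),(r,-q,1),(-r,-q+.058,1),(r,-q+.058,1),(-r,q,1),(r,q,1),(-r,q-.058,1),(r,q-.058,1)],
 S([(52,511),(122,587),(460,342),(77,472),(138,527),(151,422),(212,480),(377,271),(438,320),(316,314),(377,361)])))
home=dict(top=([(-a,b,0),(-a,-b,0),(a,-b,0),(r,q,1),(-r,q,1),(r,-q,1),(-r,-q,1)],
 T([(22,516),(600,485),(592,349),(43,382),(45,499),(558,355),(567,476)])),
 scene=([(-a,-b,0),(a,-b,0),(a,b,0),(-r,-q,1),(r,-q,1),(r,-q+.058,1),(r,q,1),(r,q-.058,1)],
 S([(36,280),(95,337),(395,151),(58,246),(110,296),(172,243),(375,127),(320,168)])))
def rack(name,R):
    def w(p,pts):
        c,s=np.cos(p[2]),np.sin(p[2])
        return np.array([[p[0]+c*x-s*y,p[1]+s*x+c*y,p[3+k]] for x,y,k in pts])
    f=lambda p:np.concatenate([(proj(n,w(p,R[n][0]))-R[n][1]).ravel() for n in R])
    s=least_squares(f,[.55,0,0,.01,.04],loss="soft_l1")
    print(name,np.round(s.x,4),"rms px",np.sqrt(np.mean(f(s.x)**2)))
    for n in R:
        R1={n:R[n]};g=lambda p:(proj(n,w(np.r_[p,.008,.038],R[n][0]))-R[n][1]).ravel()
        print("  only",n,np.round(least_squares(g,s.x[:3]).x,4))
    return s.x
G=rack("grey",grey);H=rack("home",home)
tt=T([(57,421),(218,424),(368,413),(515,393)]);ss=S([(329,37),(250,70),(177,114),(105,159)])
c,s=np.cos(H[2]),np.sin(H[2])
for n,u,v in zip("ybgr",tt,ss):
    f=lambda P:np.r_[proj("top",P)[0]-u,proj("scene",P)[0]-v]
    o=least_squares(f,[.5,0,.1]);d=o.x[:2]-H[:2]
    print(n,np.round(o.x,4),"res",np.round(o.fun,1),"in home",np.round([c*d[0]+s*d[1],-s*d[0]+c*d[1]],4))
E
python3 fit.py
```

```text
grey [ 0.648  -0.0484  0.0576  0.0061  0.0368] rms px 0.9435928920291801
  only top [ 0.6472 -0.0498  0.0574]
  only scene [ 0.6487 -0.0474  0.059 ]
home [0.4764 0.0467 0.0534 0.0052 0.0319] rms px 1.1119692386969393
  only top [0.4756 0.0453 0.0507]
  only scene [0.4802 0.0459 0.0611]
y [0.4729 0.1447 0.1171] res [-0.6 -0.4 -1.   0.3] in home [0.0017 0.098 ]
b [0.4714 0.0749 0.1206] res [-0.7 -0.4 -1.   0.2] in home [-0.0036  0.0284]
g [0.4761 0.0104 0.1181] res [-0.4 -0.2 -0.6  0.1] in home [-0.0023 -0.0363]
r [ 0.4847 -0.0531  0.1189] res [-0.4 -0.2 -0.6  0.1] in home [ 0.003  -0.1001]
```

Heights agree with the text (tips 0.118, rims 0.037). I'll refine with the wrist camera over each rack, overlaying the predicted positions.

```bash
cat > h.py <<'E'
import numpy as np,cv2
from bench import env
G=np.array([.648,-.0484,.0576]);H=np.array([.4764,.0467,.0534])
P=dict(y=(.4729,.1447),b=(.4714,.0749),g=(.4761,.0104),r=(.4847,-.0531))
SLOT=dict(y=-.0975,b=-.0325,g=.0325,r=.0975)
def rot(t): # fingers close along rack x
    c,s=np.cos(t),np.sin(t); return np.array([[-s,c,0],[c,s,0],[0,0,-1.]])
def world(F,x,y,z): 
    c,s=np.cos(F[2]),np.sin(F[2]); return np.array([F[0]+c*x-s*y,F[1]+s*x+c*y,z])
def shot(name):
    s=env.sense();d=env.get_image("wrist");np.savez(name+".npz",pos=s["position"],R=s["eef_rot"],**d)
    return s,d
def wproj(s,d,X):
    p=s["eef_rot"].T@(np.asarray(X)-s["position"]);T=d["T_tool_cam"]
    p=T[:3,:3].T@(p-T[:3,3]);rho=np.hypot(p[0],p[1]);k=np.arctan2(rho,p[2])/rho
    return np.array([d["fx"]*p[0]*k+d["cx"],d["fy"]*p[1]*k+d["cy"]])
E
python3 - <<'E'
from h import *
for n,F,cx,pts in(("w_home",H,.5,[(*p,.118) for p in P.values()]+[world(H,x,y,.038) for x in(-.029,.029) for y in(-.1265,.1265)]),
               ("w_grey",G,.62,[world(G,x,yy+y,.038) for yy in SLOT.values() for x in(-.024,.024) for y in(-.024,.024)])):
    env.move_pose([F[0],F[1],.27],rot(F[2]))
    s,d=shot(n);im=d["frame"][:,:,::-1].copy()
    cv2.imwrite(f"pics/{n}_raw.png",im);im=cv2.resize(im,None,fx=1.4,fy=1.4,interpolation=cv2.INTER_CUBIC)
    for X in pts:
        u=(wproj(s,d,X)+.5)*1.4;cv2.drawMarker(im,tuple(int(round(v)) for v in u),(255,0,255),0,9,1)
    cv2.imwrite(f"pics/{n}.png",im);print(s["clock"],s["position"],s["qpos"],d["T_tool_cam"].round(3).tolist(),d["fx"])
E
```

```text
2.7583 [0.47665324 0.04569654 0.26985574] [ 0.51995516  0.18699292 -0.82799455  1.90785056  0.15330131  1.11138986
 -0.31630856] [[0.001, -0.968, -0.25, 0.068], [1.0, 0.001, 0.0, -0.001], [0.0, -0.25, 0.968, -0.161], [0.0, 0.0, 0.0, 1.0]] 325.19226210127806
3.6083 [ 0.64713321 -0.04697511  0.26994029] [ 0.49348292  0.49611562 -0.74162621  1.5278572   0.34406935  1.25301342
 -0.23731003] [[0.001, -0.968, -0.25, 0.068], [1.0, 0.001, 0.0, -0.001], [0.0, -0.25, 0.968, -0.161], [0.0, 0.0, 0.0, 1.0]] 325.19226210127806
```

View pics/w_home.png

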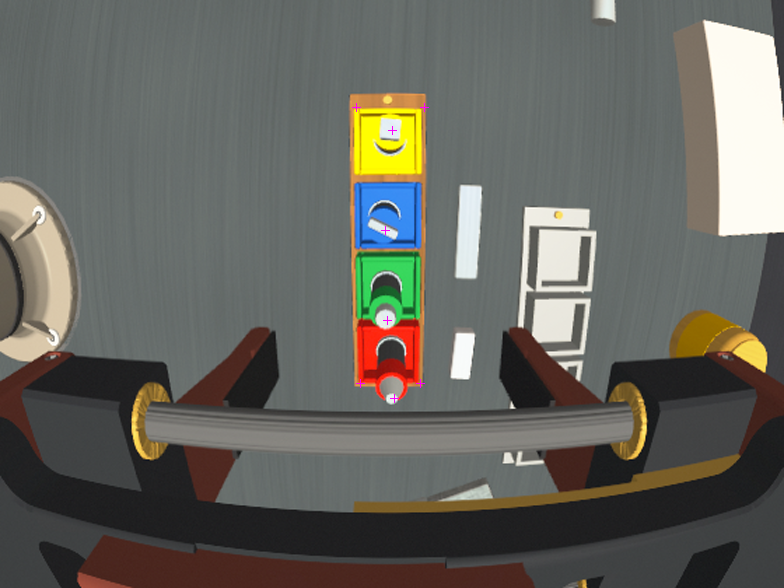

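View pics/w_grey.png

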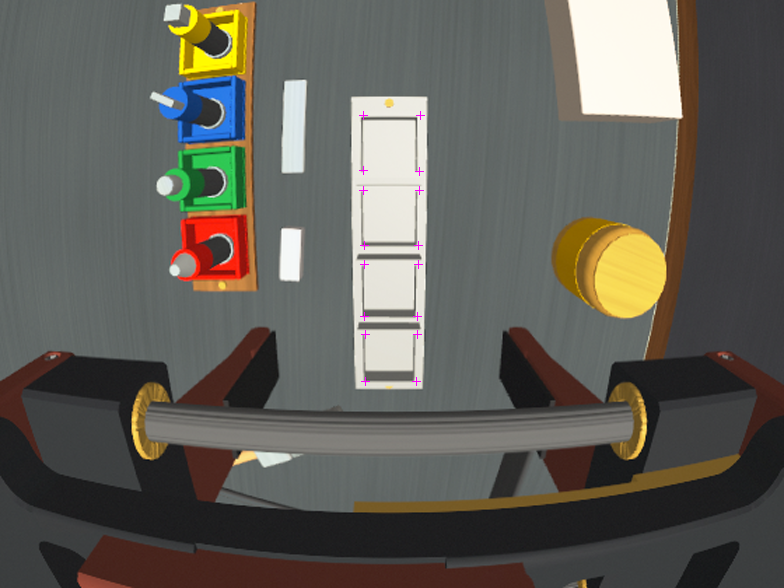

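Both overlays fit within about 2 px (roughly 2 mm): yellow tip (392,130), red (393,399), and the grey inner pot edges are on their markers. Now I'll move the yellow punch, closing across the rack so the fingers clear the neighbouring punches.

```bash
cat >> h.py <<'E'
ZG=.065;ZL=.200
def transfer(k):
    p=P[k];R=rot(H[2]);q=world(G,-.001,SLOT[k]-.001,0)
    env.gripper_to(1.0)
    env.move_pose([*p,ZL],R)
    if env.move_straight([*p,ZG],speed=.12,guard=15): print("BUMP",env.sense()["position"]);return False
    env.gripper_to(0.0,force=40);env.hold(.2)
    s=env.sense();print(k,"grip",s["grip_width"]*88,s["gripper_force"],s["position"])
    if not .02*1000<s["grip_width"]*88<.032*1000: return False
    env.move_straight([*p,ZL],speed=.12)
    env.move_straight([q[0],q[1],ZL],rot(G[2]),speed=.15);env.hold(.2)
    s=env.sense();print("held",s["grip_width"]*88,s["contact_force"],s["position"],"goal",q)
    hit=env.move_straight([q[0],q[1],ZG+.008],speed=.1,guard=12)
    if hit: print("hit high",env.sense()["position"]);return False
    hit=env.move_straight([q[0],q[1],ZG-.004],speed=.02,guard=4)
    s=env.sense();print("down",hit,s["position"],s["contact_force"])
    if s["position"][2]>ZG+.006: return False
    return True
def release():
    p=env.sense()["position"]
    env.gripper_to(1.0);env.hold(.2)
    env.move_straight([p[0],p[1],ZL],speed=.15);print("t",env.sense()["clock"])
E
python3 - <<'E'
from h import *
if transfer("y"):
    release()
    s,d=shot("w1");q=world(G,0,-.0975,.118)
    print(wproj(s,d,q))
    cv2.imwrite("pics/w1.png",d["frame"][:,:,::-1])
    d=env.get_image("top");cv2.imwrite("pics/t1.png",cv2.resize(d["frame"][:,:,::-1][120:320,120:400],None,fx=2.8,fy=2.8,interpolation=cv2.INTER_CUBIC))
E
```

```text
y grip 25.335702498411496 39.99809592962265 [0.47279062 0.14467825 0.06492725]
held 25.179505221252747 [ 0.39477007 -0.39994633 -3.31144145] [ 0.65259847 -0.14652999  0.20007654] goal [ 0.65267212 -0.14679421  0.        ]
down True [ 0.65245462 -0.14685713  0.06482503] [-1.36540076  0.28299674  4.70310155]
t 15.4833
[281.25435646 211.88811908]
```

View pics/t1.png

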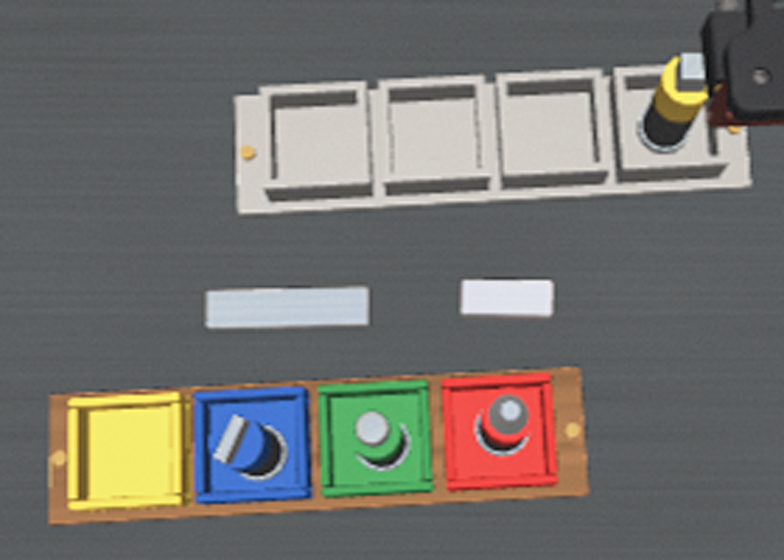

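The yellow punch stands upright in the rightmost grey pot, foot at about (663,130) against a pot centre near (668,128), so within about 3 mm. On to the rest.

```bash
python3 - <<'E'
from h import *
for k in "bgr":
    if not transfer(k): print("STOP",k);break
    release()
else:
    env.move_pose([.5,-.3,.3],rot(0))
    for n in("top","scene"):
        d=env.get_image(n);np.savez(n+"9.npz",**d);f=d["frame"][:,:,::-1]
        from crop import crop
        crop(f,*((190,110,400,210,3.8) if n=="top" else (200,160,400,340,3.3)),f"pics/{n}9.png")
    print(env.sense()["clock"])
E
```

```text
b grip 25.07456379771693 39.99808218330145 [0.47130707 0.07489886 0.06493617]
held 25.504700416277203 [-0.42126131  0.31777526 -4.40272247] [ 0.64875375 -0.08155863  0.20022758] goal [ 0.64893019 -0.08190201  0.        ]
down True [ 0.64873629 -0.08198448  0.06483527] [-0.65661536 -0.39773021  5.25200426]
t 26.7583
g grip 25.356307645401653 39.999827072024345 [0.4760393  0.01039996 0.06496722]
held 25.3486142681797 [ 0.04675658 -0.44286861 -4.12763986] [ 0.64480026 -0.01704614  0.20022957] goal [ 0.64518826 -0.01700981  0.        ]
down True [ 0.64502672 -0.01704489  0.06488475] [-1.25113844 -0.61287214  4.15643506]
t 37.1917
r grip 25.284160921605896 39.99427931383252 [ 0.48457705 -0.05309945  0.06491343]
held 25.601454669026328 [ 0.53580565  0.09707884 -2.8329838 ] [0.64120957 0.047286   0.2002033 ] goal [0.64144633 0.04788239 0.        ]
down True [0.64119087 0.04783139 0.06473686] [-0.80918142 -0.85290716  4.45862057]
t 47.625
49.1667
```

View pics/top9.png

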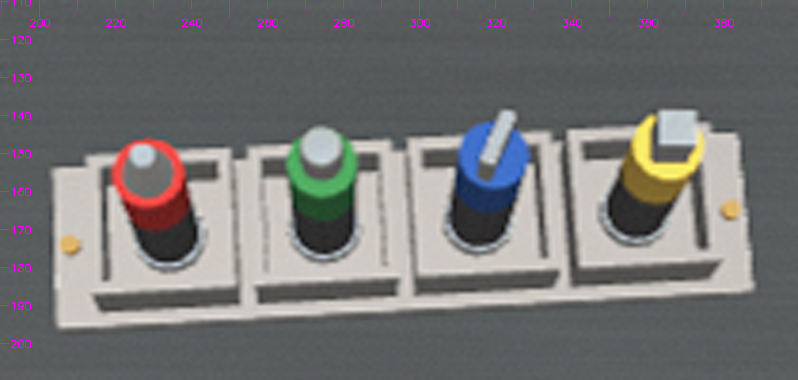

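View pics/scene9.png

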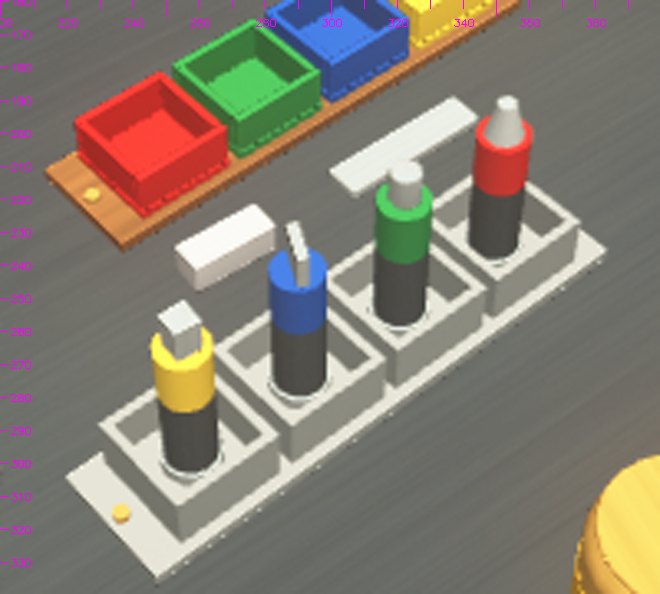

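Both views show all four punches upright on the pot floors, mirrored as required: left to right red, green, blue, yellow, with feet at (168,240), (324,232), (480,225) and (637,214) in the top crop. The pot walls leave only 9 mm of play, so a punch flat on the floor is within the 12 mm tolerance. Handing in.

```bash
python3 -c "
from bench import env
print(env.hand_in())"
```

```text
the job is handed in; nothing more can be done
None
```

The job is handed in after about 49 s on the robot's clock: all four punches stand upright and released in the grey rack in reversed order (left to right red, green, blue, yellow), as seen in the final camera views; the hand-in call returned no verdict.

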